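# Hold the rivet box open

### The job

A turned wooden burnisher was left standing on the lid of the plywood rivet box: stand it upright in the empty steel tool cup and let go of it there. Then lift the box's lid (its bar handle is the place to take it) and hold it open at 50 degrees so that a classmate can take rivets out; the lid falls shut by itself, so finish with the gripper holding it still at that angle. Do not knock the burnisher over, and leave everything else on the bench where it is.

Things in the scene. Friction and masses are not known exactly. Their poses are not given: they have to be found in the camera images.
- box: Plywood rivet box, fixed to the bench: 200 mm along its x (front to back), 240 mm along its y, walls 70 mm high; origin at the centre of its underside, z up. Its front (-x side) faces roughly towards the robot. It is covered by a 10 mm thick flat lid of the same outline; closed, the lid's top face is 80.5 mm above the bench.
- lid (a joint): Angle of the box's lid in rad: 0 closed (level), growing as the front edge rises; 0.873 is 50 degrees, stop at 1.8. The lid turns about the box's back top edge, weighs roughly 0.45 kg with its handle, moves freely and falls shut when let go.
- lid_hinge (a point): Point on the lid's hinge line, midway across the box, at the lower back edge of the lid: 100 mm behind the box's centre (box +x), 70.5 mm above the bench. The hinge line runs along the box's y.
- lid_handle (a point): Middle of the lid's grip bar: a round steel bar 10 mm thick, 110 mm long, along the box's y, on a 10 mm post at each end, its axis 40 mm above the lid (room for fingers). In the lid's frame 170 mm in front of the hinge line and 50 mm above it; closed, 120.5 mm above the bench. A vertical gripper pinching it across can stay vertical as the lid swings: the bar turns between the pads.
- burnisher: Turned dark-wood edge burnisher, a rod 120 mm long with its axis along its z, standing on its flat foot on the closed lid, behind the handle; origin at the centre of the foot. Foot 25 mm in diameter and 12 mm high, waist 16 mm in diameter up to 60 mm, plain cylindrical grip 22 mm in diameter from 70 to 115 mm above the foot. About 0.1 kg.
- cup_empty: Empty steel tool cup fixed to the bench, standing to one side of the box: straight round cup 48 mm outside diameter, 40 mm bore, 70 mm high, inner floor 5 mm above the bench, thin foot flange 66 mm in diameter. Origin at the centre of its underside. It may stand left or right.
- cup_empty_rim (a point): Centre of the empty cup's mouth, 70 mm above the bench.
- cup_full: The other steel tool cup, of the same size, on the other side of the box and already holding the light-wood edge beveller; origin at the centre of its underside.
- beveller: Light-wood edge beveller standing in the other cup, 32 mm in diameter at the foot, its steel tip about 150 mm above the bench; origin at its foot. Leave alone.
- mallet: Mallet lying on the bench: black head 56 x 90 x 56 mm, wooden handle; about 255 mm long, 56 mm high; origin under it, 75 mm from the head's centre towards the handle. Leave alone.
- coffee_cup: Lidded paper coffee cup, 82 mm in diameter, 110 mm tall; origin under its centre. Leave alone.
- glue_jar: Glue jar, 60 mm in diameter, 62 mm tall; origin under its centre. Leave alone.
- spool_a: Thread spool, 38 mm in diameter, 45 mm tall; origin under its centre. Leave alone.
- spool_b: Thread spool, 38 mm in diameter, 45 mm tall; origin under its centre. Leave alone.
- punch_block: Wooden block 60 x 110 x 45 mm with three upright steel punches, 95 mm tall in all; origin under its centre. Leave alone.
There are look-alikes about, which are no part of the job. Leave any purple look-alike of the burnisher alone. Leave any green look-alike of the cup_empty alone.

How it is judged (in metres and radians):
On the way, in this order (a step that is already met when the one before it is completed fails the run):
1. the burnisher stands in the empty cup and has been let go (horizontal distance between burnisher and cup_empty below 0.02 m and z of burnisher in the frame of cup_empty between -0.005 and 0.02 m and angle between burnisher's own z axis and vertical below 0.35 rad and contact force between burnisher and the fingers below 0.05 N and linear speed of burnisher below 0.02 m/s), for 0.3 s.
2. the lid has been lifted by the fingers to about 50 degrees (value of joint lid between 0.77 and 0.98 rad and contact force between lid and the fingers above 1 N), for 0.2 s.
At the end, for the whole second after the job is handed in: Fingers still holding the lid (over 1 N), burnisher not touching it; lid still, at 50 degrees within 6 (0.77 to 0.98 rad); burnisher released in the empty cup, foot within 15 mm of the cup's floor, leaning less than 20 degrees; other things within 25 mm of their places (all of step 1 and all of step 2 and velocity of joint lid between -0.05 and 0.05 rad/s and contact force between lid and burnisher below 0.05 N); the arm keeps its last pose, push and grip.
It fails at once if the burnisher falls or is laid over (60 degrees) (angle between burnisher's own z axis and vertical above 1.05 rad).
It fails at once if one of the things to leave alone is pushed 25 mm or more from its place, or over (distance of any of mallet, coffee_cup, glue_jar, spool_a, spool_b, punch_block, beveller from where it was at the start of the episode above 0.025 m).
It also fails if it takes over 54 s, if anything falls off the work surface, if the arm or the gripper's body presses on something with over 40 N, if the wrist force passes 120 N, or if a joint passes its speed limit or range.

### The arm

A 6-joint arm with a two-finger parallel gripper is mounted at the origin on the work surface. World frame = base frame: x ahead of the robot, y to its left, z up, the work surface at z = 0. Lengths are in mm, angles in degrees, forces in N, time in s.
With the tool pointing down it reaches from about 350 to 850 mm from the base axis. Payload 8.1 kg.
Tool frame: the origin (TCP) lies between the finger pads; the fingertips stand 19 mm ahead of it and the grasp point (between the pads) is the TCP (nose_length is the distance from the TCP to the fingertips, in mm); y points along the fingers, x is the direction in which the jaws open and shut, and the axes are right-handed (so a half turn about y gives the same grasp; the last joint's range is limited). The gripper opens to 85 mm and grips with 20 to 120 N. Pads are 22 mm wide; open, the fingers measure 114 mm over their backs; the gripper's body (76 mm by 85 mm) begins 54 mm behind the grasp point. The pads swing forward as they close: fully open they stand 13 mm farther back than shut.
Start: joints at [65.581, 7.471, 85.268, -0, 87.261, -4.893], TCP at [200.523, 565.505, 217.192] pointing down, gripper open.
Joint ranges: [-169.43, 169.43], [-51.17, 129.36], [1.28, 143.12], [-76.62, 256.62], [0, 156.53], [-152.29, 152.29]. Speed limits (degrees/s): [136.94, 136.94, 159.86, 180, 180, 180].

### API

Orientations are given as [roll, pitch, yaw] about the fixed x, y, z axes, in that order (R = Rz(yaw) Ry(pitch) Rx(roll)).
In Python, from bench import sense, snapshot, camera_info, hand_in, nose_length gives the robot as it stands.
- The arm moves only by the tool arm_command, never from a script. Its argument "commands" is a list of rows, each a list of 3 entries, a list of its own where there are three numbers: the opening in per cent of the stroke, from 0 (shut) to 100 (fully open), then the shift along the world's x, y, z in units of 30 mm (1.0 is 30 mm), then the turn, a rotation vector about the world's x, y, z in degrees. A call has 1 to 5 rows; each row shifts and turns the pose as measured when the row begins; what a row does not reach is not made up. A row lasts 1/12 s, in which the tool goes at most 41.7 mm and 7.16 degrees, less where a joint would pass 70% of its speed; a pose out of reach is approached as far as the arm can. A call is refused whole if a number of a shift passes 1 or a number of a turn 7.16, either way. A call with a gripper value outside its range is refused whole. The fingers move at their own pace and stop on an object; "force" is the grip in N (left out, the last holds). Time passes only in rows, so rows that do not move let the fingers close. It gives the time, the measured TCP pose, the force and the opening at its end, in the units of the state.
- sense(): the state, without advancing time (a new reading comes with each control period).
- snapshot(name): name is "side" or "top"; returns the picture (420x560x3 uint8, blue, green, red); there is no depth.
- camera_info(name): a dict with "fx", "fy", "cx", "cy" (pixels), "k1" (the pictures are not rectified: a ray, as slopes to the right and down, at radius r is drawn at 1 + k1 r^2 times it, then the intrinsics apply), "rvec" (rotation vector, rad) and "tvec" (3), from world to camera coordinates, as OpenCV has them. Camera axes: x right, y down, z forward; pixel columns grow to the right and rows downward; lengths in mm; the calibration is good to about 2 mm. A picture is of the moment at which its call begins. camera_info takes no time and is no camera call.
- hand_in(): hands the job in, once; it reports no verdict.
The state is a dict: "time": time; "joint_pos": joint angles; "qd": joint speeds; "joint_efforts": joint torques, N m; "tool_pos": TCP position; "tcp_rot": TCP orientation; "ft_force": force on the tool from outside, world axes, zero at the start; "wrist_torque": the same for the moment, N m; "finger_gap": finger opening in mm.
Only numpy, scipy, OpenCV 4.12 (cv2) and the standard library are available. Lean on these libraries where they do the work, as an engineer would, in place of code of your own. Each camera call takes 0.05 s, during which the arm holds its last target. There are 200 camera calls.

## Working session

There is one attempt and no reset: what is moved stays moved. The work goes in short steps, Python scripts to look and compute and a tool call to move; the robot and the scene stay as the last step left them, time stands still between calls to the robot, and variables do not carry over. Pictures are saved under pics/ and viewed, about 8 in all and at most 12, crops included, and the job is handed in when it is done.

Besides the shell and the picture viewer there is one more tool, called after "Request:" as name(argument=value, ...) on one line, values as JSON. arm_command: Moves the arm, as the interface text tells. Its arguments: {"type":"object","properties":{"commands":{"type":"array"},"force":{"type":"number"}},"required":["commands"]}

```bash
mkdir -p pics; ls; python3 - <<'E'
from bench import *
import cv2
for n in("side","top"):
    print(camera_info(n)); cv2.imwrite(f"pics/{n}0.png",snapshot(n))
print(sense(), nose_length() if callable(nose_length) else nose_length)
E
```

```text
pics
{'fx': 442.9436214386991, 'fy': 442.9436214386991, 'cx': 281.7690246736284, 'cy': 207.49777537191736, 'k1': -0.03243688733853781, 'rvec': array([ 2.23613826, -0.92411303,  0.3883199 ]), 'tvec': array([-400.86169814,  341.02383148, 1085.64735762])}
{'fx': 459.3930845040901, 'fy': 459.3930845040901, 'cx': 286.48797558642275, 'cy': 215.6567497433266, 'k1': -0.11604319061271565, 'rvec': array([ 2.13816288, -2.18341656,  0.16865136]), 'tvec': array([-1.20256572e+00,  5.72092231e+02,  1.23695245e+03])}
{'time': 0.1, 'joint_pos': array([ 6.55805579e+01,  7.51057281e+00,  8.53228678e+01,  3.62151484e-04,
        8.72626270e+01, -4.89308590e+00]), 'qd': array([-0.03149585, -0.18846851, -0.12166278, -0.04332685, -0.15196323,
       -0.04744068]), 'joint_efforts': array([-1.00293782e-04, -5.70960367e+01, -5.01935899e+01, -3.57355511e-04,
        8.33379105e-03,  8.31984175e-05]), 'tool_pos': array([200.30480884, 565.02426895, 216.25317968]), 'tcp_rot': array([-89.99144535,   0.09568664,  70.4736333 ]), 'ft_force': array([ 0.70052523, -0.43819066, -0.23814979]), 'wrist_torque': array([-0.05611197, -0.02165705, -0.01246284]), 'finger_gap': 85.50173870669295} 19.0
```

View pics/side0.png

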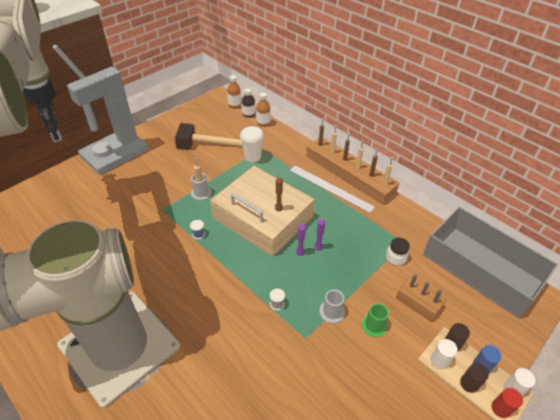

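View pics/top0.png

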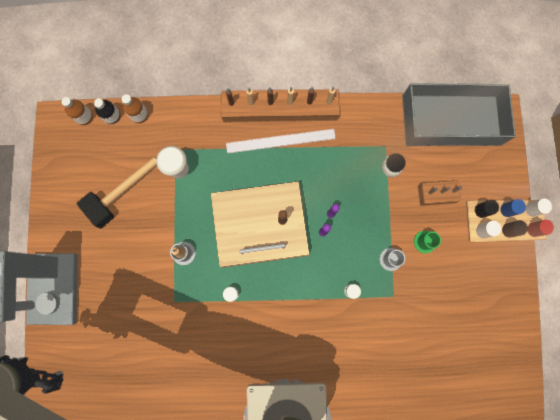

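Candidates:
- **Burnisher:** dark brown at side (279,193), top (283,217). The purple rods at top (333,210) and (325,229) are look-alikes.
- **Empty cup:** grey at side (333,305), top (392,259). The green one at top (428,240) is the look-alike, and the one at top (181,253) holds the beveller.

I'll check these in one close crop.

```bash
cat > h.py <<'E'
import numpy as np, cv2
from bench import *
def cam(n):
    c=camera_info(n); R=cv2.Rodrigues(c['rvec'])[0]; K=np.array([[c['fx'],0,c['cx']],[0,c['fy'],c['cy']],[0,0,1]])
    return c,R,K,np.array([c['k1'],0,0,0,0.])
def ray(n,p):
    c,R,K,d=cam(n); q=cv2.undistortPoints(np.array([[p]],float),K,d)[0,0]
    v=R.T@np.r_[q,1]; return -R.T@c['tvec'], v/np.linalg.norm(v)
def plane(n,p,z):
    o,v=ray(n,p); return o+v*(z-o[2])/v[2]
def tri(ps,pt):
    (a,u),(b,v)=ray('side',ps),ray('top',pt)
    s=np.linalg.lstsq(np.c_[u,-v],b-a,rcond=None)[0]; P,Q=a+u*s[0],b+v*s[1]
    return (P+Q)/2,np.linalg.norm(P-Q)
def proj(n,P):
    c,R,K,d=cam(n); return cv2.projectPoints(np.array(P,float).reshape(-1,3),c['rvec'],c['tvec'],K,d)[0][:,0]
E
python3 - <<'E'
from h import *
t=cv2.imread('pics/top0.png'); s=cv2.imread('pics/side0.png')
f=lambda im,x,y,w,h,k:cv2.resize(im[y:y+h,x:x+w],None,fx=k,fy=k,interpolation=cv2.INTER_NEAREST)
a=np.hstack([f(t,205,175,110,100,4),f(t,365,235,50,50,7)[:350].repeat(1,0) if 0 else cv2.copyMakeBorder(f(t,365,235,50,50,7),0,50,0,0,cv2.BORDER_CONSTANT)])
b=np.hstack([f(s,205,165,115,85,2)[:170],f(s,310,280,50,50,4)[:170],f(s,265,170,35,45,4)[:170]])
b=cv2.copyMakeBorder(b,0,0,0,a.shape[1]-b.shape[1],cv2.BORDER_CONSTANT)
cv2.imwrite('pics/crop1.png',np.vstack([a,b]))
E
```

```text
(no output)
```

View pics/crop1.png

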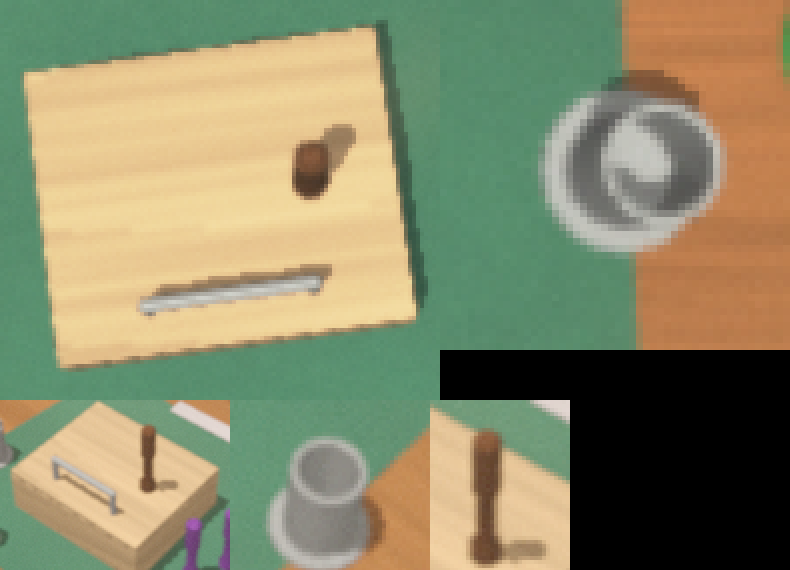

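Confirmed: the burnisher is dark brown, standing behind the handle, and the grey cup on the right is empty. Next I'll turn these pixels into points.

```bash
python3 - <<'E'
from h import *
np.set_printoptions(precision=1,suppress=True)
T=lambda x,y:(x/4+204.5,y/4+174.5)
print('campos',ray('top',(280,210))[0],ray('side',(280,210))[0])
C=[plane('top',T(*p),80.5) for p in[(24,72),(376,27),(415,320),(62,367)]]
print('lid',*C); 
print('sizes',[np.linalg.norm(C[i]-C[i-1]) for i in range(4)],'centre',sum(C)/4)
f=((C[0]+C[1])-(C[2]+C[3]))/2; yaw=np.degrees(np.arctan2(f[1],f[0]));w=(C[0]+C[3]-C[1]-C[2])/2
print('yaw',yaw,np.degrees(np.arctan2(-w[0],w[1])))
h=[tri((232.25,194.5),T(143,301)),tri((261.75,211.5),T(320,282))];print('handle',h,[plane('top',T(*p),120.5) for p in[(143,301),(320,282)]])
print('burn top',tri((278.8,179),T(312,150)),plane('side',(278.8,179),200.5),plane('top',T(312,150),200.5))
print('burn foot',plane('side',(278.2,207),80.5))
print('rim',tri((334,297),(396.4,257.6)),plane('top',(396.4,257.6),70),plane('side',(334,297),70))
# masks
t=cv2.imread('pics/top0.png'); hsv=cv2.cvtColor(t,cv2.COLOR_BGR2HSV)
for nm,P in [('coffee',(171,161)),('spoolR',(353,291)),('spoolL',(230,294)),('purple1',(333,210)),('purple2',(325,229)),('green',(428,240))]:
    print(nm,plane('top',P,0),plane('top',P,110))
E
```

```text
campos [ 400.3   14.9 1302.6] [ -83.4 -624.3 1029. ]
lid [633.5 191.9  80.5] [659.9 -47.   80.5] [460.9 -67.8  80.5] [434.5 166.8  80.5]
sizes [np.float64(200.54461403699048), np.float64(240.31233556909658), np.float64(200.14794338622357), np.float64(236.1461235656592)] centre [547.2  61.   80.5]
yaw 6.5731920745394 6.360565790799421
handle [(array([474.4, 110.2, 117.3]), np.float64(1.3611109019911667)), (array([484. ,  -4.2, 125.3]), np.float64(0.8581704566505205))] [array([474.7, 109.5, 120.5]), array([484.7,  -4.6, 120.5])]
burn top (array([557.9,   1.2, 197.4]), np.float64(4.343155120627256)) [553.6  -0.  200.5] [559.1  -0.1 200.5]
burn foot [558.9   6.   80.5]
rim (array([ 446.4, -306.6,   70.9]), np.float64(2.1831468996958967)) [ 447.2 -307.6   70. ] [ 445.9 -305.7   70. ]
coffee [745.  319.8   0. ] [715.9 294.1 110. ]
spoolR [ 358.9 -197.     0. ] [ 362.4 -179.1  110. ]
spoolL [358.6 149.3   0. ] [362.1 138.  110. ]
purple1 [ 591.  -148.2    0. ] [ 574.9 -134.4  110. ]
purple2 [ 536.6 -123.3    0. ] [ 525.1 -111.6  110. ]
green [ 498.1 -421.7    0. ] [ 489.9 -384.9  110. ]
```

```bash
python3 - <<'E'
from h import *
np.set_printoptions(precision=1,suppress=True)
s=cv2.imread('pics/side0.png');t=cv2.imread('pics/top0.png')
for n,im,(x,y,w,h) in(('side',s,(268,172,22,42)),('top',t,(272,205,22,22))):
    c=im[y:y+h,x:x+w]; m=(c.max(2)<115).astype(np.uint8)
    k,l,st,ce=cv2.connectedComponentsWithStats(m); i=1+st[1:,4].argmax(); print(n,st[i]+[x,y,0,0,0],ce[i]+[x,y])
    for r in range(h):
        q=np.where(l[r]==i)[0]
        if len(q): print(r+y,q.min()+x,q.max()+x,end='; ')
    print()
for P in [(558,2),(556,2),(558,4),(556,0)]:
    print(P,[proj(n,[(*P,80.5),(*P,172),(*P,200.5)]).ravel() for n in('side','top')])
E
```

```text
side [277 182   5  28 105] [278.9 195.1]
182 281 281; 183 277 281; 184 277 281; 185 277 281; 186 277 281; 187 277 281; 188 277 281; 189 277 281; 190 277 281; 191 277 281; 192 277 280; 193 277 280; 194 278 280; 195 278 279; 196 278 279; 197 278 279; 198 278 279; 199 278 280; 200 278 279; 201 278 279; 202 278 279; 203 278 280; 204 277 280; 205 277 280; 206 277 281; 207 277 281; 208 277 281; 209 277 281; 
top [279 211   8  13  59] [283.  218.6]
211 284 285; 212 285 285; 213 285 286; 214 285 286; 215 285 286; 216 284 286; 217 279 286; 218 279 286; 219 279 286; 220 279 286; 221 279 285; 222 279 285; 223 281 284; 
(558, 2) [array([278.9, 207.8, 279.3, 185.4, 279.4, 177.9]), array([281.2, 218.8, 281.5, 214.1, 281.6, 212.5])]
(556, 2) [array([278.5, 208.2, 278.8, 185.7, 278.9, 178.2]), array([281.3, 219.6, 281.6, 214.9, 281.7, 213.3])]
(558, 4) [array([278.5, 207.5, 278.8, 185. , 278.9, 177.5]), array([280.5, 218.8, 280.7, 214.1, 280.8, 212.5])]
(556, 0) [array([278.9, 208.5, 279.3, 186.1, 279.4, 178.6]), array([282. , 219.5, 282.4, 214.9, 282.5, 213.3])]
```

Request:
arm_command(commands=[[100,[0.6,-0.9,0.5],[0,0,-7]],[100,[0.6,-0.9,0.5],[0,0,-7]],[100,[0.6,-0.9,0.3],[0,0,-7]],[100,[0.6,-0.9,0],[0,0,-7]],[100,[0.6,-0.9,0],[0,0,-7]]])

```text
time: 0.52
tool_pos: [287.1, 427.3, 251.2]
tcp_rot: [-89.9, 0.6, 35.0]
ft_force: [0.2, 0.8, 0.1]
finger_gap: 85.3
```

Request:
arm_command(commands=[[100,[0.6,-0.9,0],[0,0,-7]],[100,[0.6,-0.9,0],[0,0,-7]],[100,[0.6,-0.9,0],[0,0,-7]],[100,[0.6,-0.9,0],[0,0,-7]],[100,[0.6,-0.9,0],[0,0,0]]])

```text
time: 0.93
tool_pos: [379.1, 284.8, 250.0]
tcp_rot: [-89.9, 0.6, 5.8]
ft_force: [0.5, 0.2, -0.3]
finger_gap: 85.4
```

Request:
arm_command(commands=[[100,[0.6,-0.95,0],[0,0,0]],[100,[0.6,-0.95,0],[0,0,0]],[100,[0.6,-0.95,0],[0,0,0]],[100,[0.6,-0.95,0],[0,0,0]],[100,[0.6,-0.95,0],[0,0,0]]])

```text
time: 1.35
tool_pos: [470.9, 134.2, 248.4]
tcp_rot: [-89.9, 0.8, 5.8]
ft_force: [0.6, 0.9, -0.2]
finger_gap: 85.4
```

Request:
arm_command(commands=[[100,[0.6,-0.95,0],[0,0,0]],[100,[0.6,-0.95,0],[0,0,0]],[100,[0.6,-0.95,0],[0,0,0]],[100,[0.55,-0.9,0],[0,0,0]],[100,[0,0,0],[0,0,0]]])

```text
time: 1.77
tool_pos: [544.5, 9.8, 245.8]
tcp_rot: [-90.0, 0.9, 5.5]
ft_force: [0.7, -0.0, 0.4]
finger_gap: 85.3
```

Request:
arm_command(commands=[[100,[0.4,-0.33,0],[0,-0.9,0]],[100,[0,0,0],[0,0,0]],[100,[0,0,-0.5],[0,0,0]],[100,[0,0,-0.7],[0,0,0]],[100,[0,0,-0.6],[0,0,0]]])

```text
time: 2.18
tool_pos: [560.6, -2.8, 193.7]
tcp_rot: [-90.2, -0.5, 5.3]
ft_force: [0.0, 0.2, -0.2]
finger_gap: 85.1
```

```bash
python3 - <<'E'
from h import *
t=snapshot('top'); s=snapshot('side')
f=lambda im,x,y,w,h,k:cv2.resize(im[y:y+h,x:x+w],None,fx=k,fy=k)
cv2.imwrite('pics/g1.png',np.hstack([f(t,230,160,110,110,3),f(s,225,125,110,110,3)]));print(sense()['tool_pos'],proj('side',sense()['tool_pos']),proj('top',sense()['tool_pos']))
E
```

```text
[558.17612594  -2.36684039 190.61629392] [[280.54572989 181.25065216]] [[283.38225408 212.93904071]]
```

View pics/g1.png

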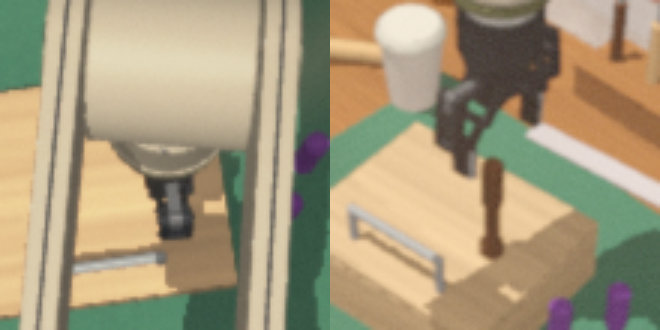

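In the crop, the burnisher is standing between the two open fingers (front finger at crop (465,160), back finger at (535,115)), and its top is at crop (493,165). I'll lower a little further and close.

Request:
arm_command(commands=[[100,[0,0.05,-0.5],[0,0.5,0]],[100,[0,0.05,0],[0,0,0]],[40,[0,0,0],[0,0,0]],[0,[0,0,0],[0,0,0]],[0,[0,0,0],[0,0,0]]], force=30)

```text
time: 2.7
tool_pos: [559.1, 2.6, 177.6]
tcp_rot: [-90.0, 0.3, 5.5]
ft_force: [0.2, -0.8, 0.1]
finger_gap: 51.6
```

Request:
arm_command(commands=[[0,[0,0,0],[0,0,0]],[0,[0,0,0],[0,0,0]],[0,[0,0,0],[0,0,0]],[0,[0,0,0],[0,0,0]],[0,[0,0,0],[0,0,0]]])

```text
time: 3.12
tool_pos: [560.5, 2.5, 180.4]
tcp_rot: [-90.1, 0.1, 5.5]
ft_force: [0.3, 0.8, -0.7]
finger_gap: 18.7
```

```bash
python3 - <<'E'
from h import *
t=snapshot('top'); s=snapshot('side')
f=lambda im,x,y,w,h,k:cv2.resize(im[y:y+h,x:x+w],None,fx=k,fy=k)
cv2.imwrite('pics/g2.png',np.hstack([f(t,255,190,60,60,6),f(s,250,155,60,60,6)]));print(sense()['tool_pos'],sense()['finger_gap'])
E
```

```text
[560.45463223   2.53686418 180.31252933] 18.58813593760033
```

View pics/g2.png

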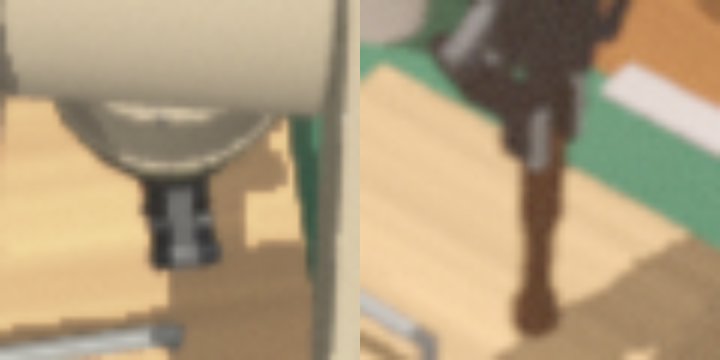

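```bash
python3 - <<'E'
from h import *
np.set_printoptions(precision=1,suppress=True)
print('open front tip, seen (270,182)',proj('side',[(513,-6.4,184.6),(513,-6.4,171.6),(513,-18,184.6)]))
print('closed front pad tip, seen ~(279.5,182.7) silver, (275,181) dark',proj('side',[(551,2,161),(551,-9,161),(551,-9,175),(540,-9,161),(551,-9,185)]))
s=snapshot('side'); c=s[170:195,268:292]; g=c.astype(int)
for r in range(0,25): print(r+170,' '.join('%3d,%3d,%3d'%tuple(v) for v in g[r,6:16]))
E
```

```text
open front tip, seen (270,182) [[269.8 191.6]
 [269.9 194.9]
 [272.8 193.7]]
closed front pad tip, seen ~(279.5,182.7) silver, (275,181) dark [[277.5 189.4]
 [280.3 191.4]
 [280.3 187.8]
 [277.5 193.3]
 [280.4 185.2]]
170  54, 61, 77  55, 65, 79  58, 62, 79  56, 63, 79  53, 60, 77  56, 66, 79  53, 59, 78  54, 63, 79  47, 56, 70  48, 59, 74
171  55, 66, 75  54, 59, 77  58, 66, 79  57, 67, 80  59, 64, 81  53, 61, 77  53, 59, 74  52, 63, 76  52, 58, 75  49, 60, 72
172  53, 62, 78  54, 61, 76  60, 65, 78  52, 62, 75  54, 64, 77  60, 71, 79  62, 69, 83  58, 68, 83  49, 60, 73  43, 57, 72
173  55, 62, 75  56, 68, 82  51, 59, 74  59, 66, 80  56, 63, 77  78, 86, 96  90, 96,108  79, 87, 96  57, 67, 78  48, 59, 72
174  54, 61, 77  62, 66, 81  57, 65, 77  61, 68, 81  79, 86, 97 108,116,126 107,115,121  82, 89, 99  53, 67, 81  46, 59, 75
175  56, 68, 78  55, 67, 79  55, 63, 76  59, 70, 82  91, 95,108 117,128,136 108,116,125  88, 94,105  56, 65, 78  54, 60, 75
176  63, 76, 87  55, 61, 77  54, 58, 76  62, 69, 79  93, 98,110 117,123,133 111,119,129  80, 89,105  54, 69, 86  52, 63, 81
177  64, 75, 9
[... 1517 characters left out ...]
, 91,123  47, 65, 99  45, 65, 99  53, 73,104  52, 72,104  47, 70,103  90,125,157
190 162,204,237 152,197,230 117,158,190  61, 86,120  42, 64, 96  48, 70,103  49, 68,102  50, 70,100  55, 77,107  93,127,160
191 159,205,237 149,196,229 117,157,190  69, 97,128  49, 67, 98  52, 72,106  48, 69,102  48, 71,100  70, 94,125 114,151,187
192 159,204,236 158,201,232 123,166,200  86,117,149  51, 75,106  48, 68,101  45, 64,101  43, 67, 99  83,117,150 135,180,214
193 157,203,236 155,198,233 129,172,207  89,123,156  56, 79,112  46, 66,100  50, 70, 99  56, 79,113 101,141,172 145,191,225
194 160,204,237 157,203,235 138,182,215  98,134,167  55, 82,112  49, 69,101  48, 68,101  71,100,130 116,158,191 152,198,230
```

The pad tips show at side row 183, about 30 mm higher than the TCP reading minus 19 mm says they should. The grip is therefore only on the chamfered top, which also explains the 18.7 mm gap. I'll open, go 24 mm lower and grip again. That stays clear of the lid and handle whichever height is right.

Request:
arm_command(commands=[[60,[0,0,0],[0,0,0]],[60,[0,0,0],[0,0,0]],[60,[0,0,0],[0,0,0]],[60,[0,0,-0.5],[0,0,0]],[60,[0,0,-0.4],[0,0,0]]])

```text
time: 3.68
tool_pos: [562.6, 2.3, 156.0]
tcp_rot: [-90.1, -0.2, 5.5]
ft_force: [-0.3, 0.4, -1.0]
finger_gap: 50.8
```

Request:
arm_command(commands=[[60,[-0.05,0,0],[0,0,0]],[0,[0,0,0],[0,0,0]],[0,[0,0,0],[0,0,0]],[0,[0,0,0],[0,0,0]],[0,[0,0,0],[0,0,0]]])

```text
time: 4.1
tool_pos: [559.1, 2.4, 153.4]
tcp_rot: [-90.1, 0.0, 5.5]
ft_force: [-0.7, -0.3, -1.7]
finger_gap: 20.8
```

Request:
arm_command(commands=[[0,[0,0,0],[0,0,0]],[0,[0,0,0],[0,0,0]],[0,[0,0,0],[0,0,0]],[0,[0,0,0],[0,0,0]],[0,[0,0,0],[0,0,0]]])

```text
time: 4.52
tool_pos: [559.8, 2.4, 154.6]
tcp_rot: [-90.1, -0.1, 5.5]
ft_force: [-0.7, -0.5, -0.5]
finger_gap: 21.0
```

```bash
python3 - <<'E'
from h import *
t=snapshot('top'); s=snapshot('side')
f=lambda im,x,y,w,h,k:cv2.resize(im[y:y+h,x:x+w],None,fx=k,fy=k)
cv2.imwrite('pics/g3.png',np.hstack([f(t,255,190,60,60,6),f(s,250,155,60,60,6)]));print(sense())
E
```

```text
{'time': 4.6167, 'joint_pos': array([ -4.93735259,   3.35847725,  96.25159283,  -0.09935561,
        80.31016246, -10.41583004]), 'qd': array([ 0.01365115,  0.00041051,  0.12417456, -0.02434374, -0.11131836,
        0.06011015]), 'joint_efforts': array([-8.79781583e-04, -5.24225879e+01, -4.93137574e+01, -1.42158597e-02,
       -6.44410669e-03, -5.13469058e-05]), 'tool_pos': array([559.78310203,   2.38262805, 154.54573467]), 'tcp_rot': array([-9.01107658e+01, -6.07284322e-02,  5.49519097e+00]), 'ft_force': array([-0.3816982 ,  0.05747783,  0.61014132]), 'wrist_torque': array([ 0.00310413, -0.01354759, -0.00538926]), 'finger_gap': 20.849422506127162}
```

View pics/g3.png

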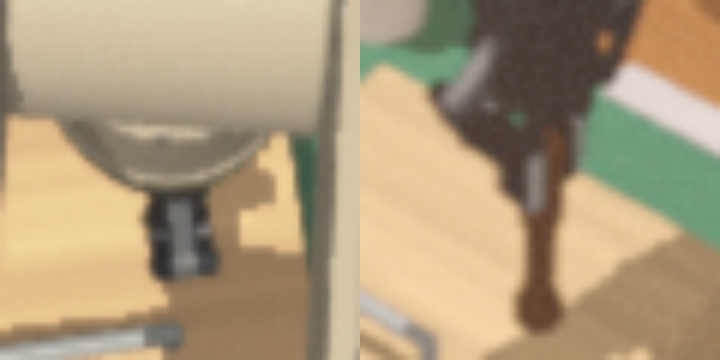

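The grip is now on the cylindrical part: gap 21 mm, silver pad ending at side row 190, rod upright. I'll lift it and carry it to the cup.

Request:
arm_command(commands=[[0,[0,0,0.3],[0,0,0]],[0,[0,0,0.6],[0,0,0]],[0,[0,0,0.8],[0,0,0]],[0,[0,0,0.8],[0,0,0]],[0,[0,0,0.4],[0,0,0]]], force=40)

```text
time: 5.03
tool_pos: [555.9, 2.8, 241.6]
tcp_rot: [-90.0, 0.5, 5.5]
ft_force: [1.5, 0.6, 0.7]
finger_gap: 20.7
```

Request:
arm_command(commands=[[0,[-0.15,-0.4,0],[0,0,0]],[0,[-0.3,-0.8,0],[0,0,0]],[0,[-0.34,-0.94,0],[0,0,0]],[0,[-0.34,-0.94,0],[0,0,0]],[0,[-0.34,-0.94,0],[0,0,0]]])

```text
time: 5.45
tool_pos: [512.7, -118.4, 246.0]
tcp_rot: [-90.0, -0.0, 6.0]
ft_force: [0.0, -0.6, -1.7]
finger_gap: 20.6
```

Request:
arm_command(commands=[[0,[-0.34,-0.94,0],[0,0,0]],[0,[-0.34,-0.94,0],[0,0,0]],[0,[-0.34,-0.94,0],[0,0,0]],[0,[-0.34,-0.94,0],[0,0,0]],[0,[-0.34,-0.94,0],[0,0,0]]])

```text
time: 5.87
tool_pos: [454.7, -267.5, 242.4]
tcp_rot: [-90.0, 0.2, 6.1]
ft_force: [0.8, -0.4, -1.5]
finger_gap: 20.6
```

Remaining: x −8, y −39. I'll lower partway (foot to about z 90) and check against the cup.

Request:
arm_command(commands=[[0,[-0.15,-0.7,0],[0,0,0]],[0,[-0.1,-0.5,0],[0,0,0]],[0,[0,-0.1,-0.5],[0,0,0]],[0,[0,0,-0.9],[0,0,0]],[0,[0,0,-0.9],[0,0,0]]])

```text
time: 6.28
tool_pos: [441.8, -320.3, 175.2]
tcp_rot: [-90.6, -0.0, 5.5]
ft_force: [1.3, -0.1, -1.7]
finger_gap: 20.6
```

Request:
arm_command(commands=[[0,[0,0,0],[0,0,0]],[0,[0,0,0],[0,0,0]]])

```text
time: 6.45
tool_pos: [437.3, -318.8, 167.9]
tcp_rot: [-90.1, 0.4, 5.4]
ft_force: [0.2, -0.3, -0.3]
finger_gap: 20.3
```

```bash
python3 - <<'E'
from h import *
np.set_printoptions(precision=1,suppress=True)
t=snapshot('top'); s=snapshot('side')
f=lambda im,x,y,w,h,k:cv2.resize(im[y:y+h,x:x+w],None,fx=k,fy=k)
cv2.imwrite('pics/g4.png',np.hstack([f(t,355,220,75,75,5),f(s,297,245,75,75,5)]));p=sense()['tool_pos'];print(p, sense()['tcp_rot'])
print(proj('side',[p,p-[0,0,74],(447,-307,70)]),proj('top',[p,p-[0,0,74],(447,-307,70)]))
E
```

```text
[ 437.6 -318.6  168.6] [-90.1   0.4   5.4]
[[340.3 279.7]
 [336.9 296.9]
 [334.7 297.1]] [[411.  259.5]
 [403.  260.7]
 [396.2 257.7]]
```

View pics/g4.png

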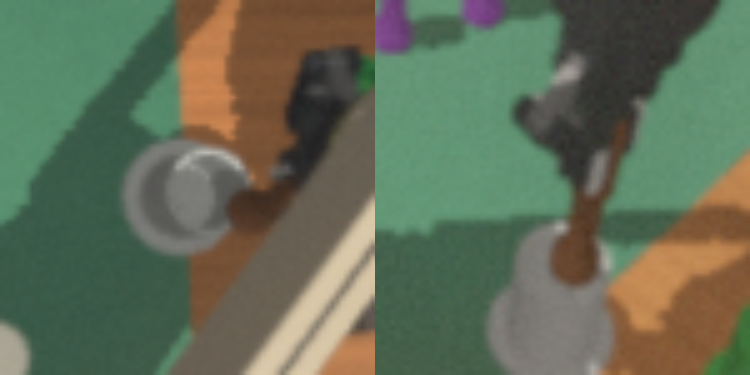

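The foot is at top px (403.5,261), which matches the TCP reading. The cup mouth is 9 mm further in x and 12 mm in y. The rod leans only a few degrees, so I'll correct and lower it.

Request:
arm_command(commands=[[0,[0.3,0.4,0],[0,0,0]],[0,[0,0,0],[0,0,0]],[0,[0,0,0],[0,0,0]]])

```text
time: 6.8
tool_pos: [448.4, -307.8, 173.5]
tcp_rot: [-90.4, 0.2, 5.4]
ft_force: [-0.7, 0.1, -2.1]
finger_gap: 20.3
```

Request:
arm_command(commands=[[0,[-0.04,0,-0.5],[0.4,0,0]],[0,[0,0,-0.5],[0,0,0]],[0,[0,0,-0.3],[0,0,0]],[0,[0,0,0],[0,0,0]],[0,[0,0,0],[0,0,0]]])

```text
time: 7.22
tool_pos: [448.6, -310.0, 135.5]
tcp_rot: [-90.2, -0.2, 5.5]
ft_force: [0.2, 0.6, 0.2]
finger_gap: 20.6
```

```bash
python3 - <<'E'
from h import *
np.set_printoptions(precision=1,suppress=True)
t=snapshot('top'); s=snapshot('side')
f=lambda im,x,y,w,h,k:cv2.resize(im[y:y+h,x:x+w],None,fx=k,fy=k)
cv2.imwrite('pics/g5.png',np.hstack([f(t,355,220,75,75,5),f(s,297,245,75,75,5)]));p=sense()['tool_pos'];print(p,sense()['ft_force'])
E
```

```text
[ 448.7 -310.   135.9] [ 0.  -0.4 -1.3]
```

View pics/g5.png

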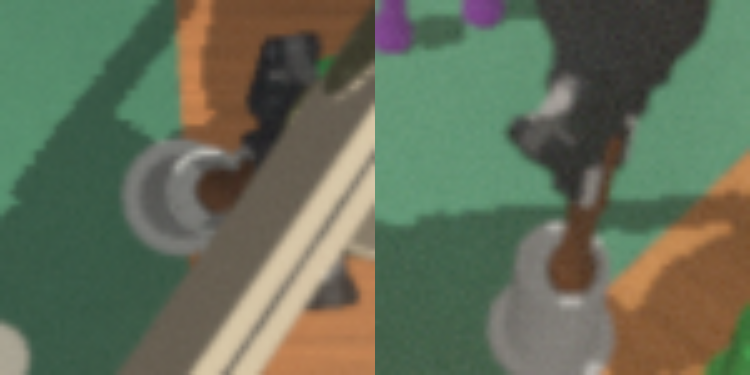

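The foot has entered the mouth, and both views show it about 5 mm to the −y side. I'll shift it and continue down.

Request:
arm_command(commands=[[0,[-0.08,0.14,0],[0,0,0]],[0,[0,0,-0.4],[0,0,0]],[0,[0,0,-0.4],[0,0,0]],[0,[0,0,0],[0,0,0]],[0,[0,0,0],[0,0,0]]])

```text
time: 7.73
tool_pos: [446.8, -306.2, 111.4]
tcp_rot: [-90.4, -0.3, 5.5]
ft_force: [-0.5, 0.0, -0.3]
finger_gap: 20.8
```

Request:
arm_command(commands=[[0,[0,0,-0.4],[0.3,0,0]],[0,[0,0,-0.3],[0,0,0]],[0,[0,0,0],[0,0,0]],[0,[0,0,0],[0,0,0]]])

```text
time: 8.07
tool_pos: [446.4, -305.8, 87.3]
tcp_rot: [-90.0, -0.3, 5.5]
ft_force: [0.7, 0.2, -0.5]
finger_gap: 20.4
```

Request:
arm_command(commands=[[0,[0,0,-0.2],[0,0,0]],[0,[0,0,-0.08],[0,0,0]],[0,[0,0,0],[0,0,0]]])

```text
time: 8.32
tool_pos: [446.4, -305.9, 78.0]
tcp_rot: [-90.0, -0.3, 5.5]
ft_force: [0.6, 0.8, -1.3]
finger_gap: 20.7
```

Request:
arm_command(commands=[[40,[0,0,0],[0,0,0]],[60,[0,0,0],[0,0,0]],[60,[0,0,0],[0,0,0]],[60,[0,0,0],[0,0,0]],[60,[0,0,0],[0,0,0]]])

```text
time: 8.73
tool_pos: [447.4, -306.7, 79.4]
tcp_rot: [-90.1, -0.4, 5.5]
ft_force: [0.4, 0.4, -0.9]
finger_gap: 51.2
```

Request:
arm_command(commands=[[60,[0,0,0.3],[0,0,0]],[60,[0,0,0.6],[0,0,0]],[60,[0,0,0.9],[0,0,0]],[60,[0,0,1],[0,0,0]],[60,[0,0,1],[0,0,0]]])

```text
time: 9.15
tool_pos: [442.5, -302.5, 191.4]
tcp_rot: [-89.5, 0.2, 5.5]
ft_force: [0.5, -0.2, 0.3]
finger_gap: 51.1
```

Request:
arm_command(commands=[[60,[0,0.3,1],[0,0,0]],[60,[0.05,0.9,0.6],[0,0,0]],[60,[0.05,0.95,0],[0,0,0]],[60,[0.1,0.95,0],[0,0,0]],[60,[0.1,0.95,0],[0,0,0]]])

```text
time: 9.57
tool_pos: [453.8, -184.6, 257.2]
tcp_rot: [-90.3, -0.7, 5.1]
ft_force: [0.2, -0.2, 0.4]
finger_gap: 51.2
```

```bash
python3 - <<'E'
from h import *
np.set_printoptions(precision=1,suppress=True)
t=snapshot('top'); s=snapshot('side')
f=lambda im,x,y,w,h,k:cv2.resize(im[y:y+h,x:x+w],None,fx=k,fy=k)
cv2.imwrite('pics/g6.png',np.hstack([f(t,355,220,75,75,5),f(s,297,245,75,75,5)]));p=sense()['tool_pos'];print(p)
print(proj('side',[(447,-307,5),(447,-307,125)]),proj('top',[(447,-307,125)]))
E
```

```text
[ 454.3 -182.2  257. ]
[[332.1 310.4]
 [337.  284.8]] [[401.6 256.7]]
```

View pics/g6.png

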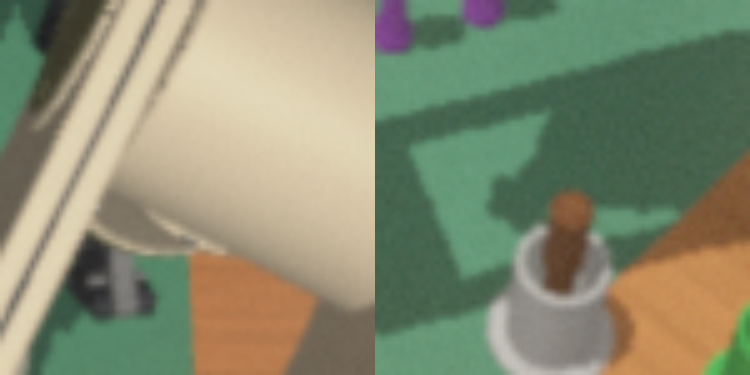

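The burnisher stands released and upright in the empty cup, with its top at side px (336,286), as predicted. Next is the handle.

Request:
arm_command(commands=[[60,[0.1,0.95,-0.2],[0,0,0]],[60,[0.1,0.95,-0.2],[0,0,0]],[60,[0.1,0.95,-0.2],[0,0,0]],[60,[0.1,0.95,0],[0,0,0]],[60,[0.1,0.95,0],[0,0,0]]])

```text
time: 10.08
tool_pos: [469.3, -41.0, 242.3]
tcp_rot: [-90.6, -0.9, 5.0]
ft_force: [0.0, 0.3, -0.2]
finger_gap: 51.2
```

Request:
arm_command(commands=[[60,[0.1,0.9,0],[0,0,0]],[60,[0.1,0.9,0],[0,0,1]],[60,[0,0.3,0],[0,0,0]],[60,[0,0,0],[0,0,0]],[60,[0,0,0],[0,0,0]]])

```text
time: 10.5
tool_pos: [475.6, 27.0, 244.6]
tcp_rot: [-90.6, -1.0, 6.3]
ft_force: [0.3, -0.3, 0.3]
finger_gap: 51.1
```

Request:
arm_command(commands=[[60,[0.05,0.5,0],[0.6,1,0]],[60,[0.05,0.35,-0.4],[0,0,0]],[60,[0,0,-0.9],[0,0,0]],[60,[0,0,-0.9],[0,0,0]],[60,[0,0,-0.7],[0,0,0]]])

```text
time: 10.92
tool_pos: [483.5, 47.2, 160.2]
tcp_rot: [-90.2, -0.8, 5.9]
ft_force: [-0.7, 0.5, 0.8]
finger_gap: 51.0
```

Request:
arm_command(commands=[[60,[0,0,0],[0,0,0]],[60,[0,0,0],[0,0,0]]])

```text
time: 11.08
tool_pos: [479.7, 45.2, 153.6]
tcp_rot: [-90.2, -0.3, 5.8]
ft_force: [0.9, 0.3, 0.3]
finger_gap: 51.6
```

Request:
arm_command(commands=[[60,[0,0.2,-0.5],[0,0,0.5]],[60,[0,0.1,-0.4],[0,0,0]],[60,[0,0,-0.2],[0,0,0]],[60,[0,0,0],[0,0,0]],[60,[0,0,0],[0,0,0]]])

```text
time: 11.5
tool_pos: [481.9, 51.8, 122.8]
tcp_rot: [-90.3, -0.5, 6.1]
ft_force: [-0.4, 0.6, -0.0]
finger_gap: 51.1
```

```bash
python3 - <<'E'
from h import *
np.set_printoptions(precision=1,suppress=True)
t=snapshot('top'); s=snapshot('side')
f=lambda im,x,y,w,h,k:cv2.resize(im[y:y+h,x:x+w],None,fx=k,fy=k)
cv2.imwrite('pics/g7.png',np.hstack([f(t,225,200,75,75,5),f(s,210,160,75,75,5)]));p=sense()['tool_pos'];print(p,sense()['ft_force'])
print(proj('side',[p,p-[25,0,12],p-[25,0,-10]]))
E
```

```text
[482.1  51.9 123.1] [ 0.3  0.9 -0.1]
[[247.9 202. ]
 [241.5 209.4]
 [241.1 204. ]]
```

View pics/g7.png

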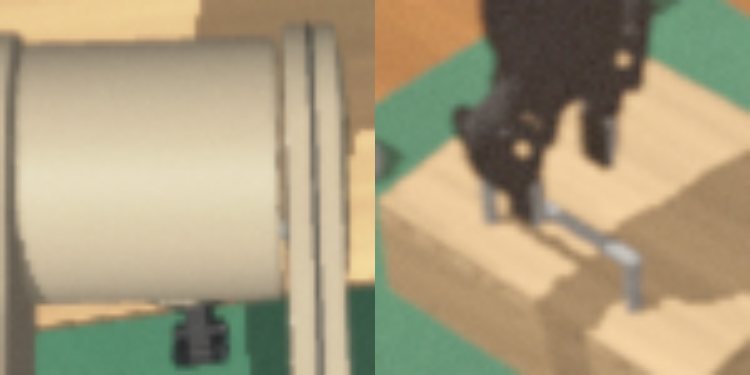

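The open fingertips straddle the bar: front tip at side px (240,205), back tip at (255,193). Both are still about 10 mm above it. I'll go down 20 mm and close.

Request:
arm_command(commands=[[60,[-0.08,0,-0.4],[0,0,0.4]],[60,[0,0,-0.3],[0,0,0]],[60,[0,0,0],[0,0,0]],[60,[0,0,0],[0,0,0]]])

```text
time: 11.93
tool_pos: [480.8, 51.6, 102.0]
tcp_rot: [-90.3, -0.8, 6.5]
ft_force: [-0.4, 0.7, -0.3]
finger_gap: 51.4
```

Request:
arm_command(commands=[[0,[0,0,0],[0,0,0]],[0,[0,0,0],[0,0,0]],[0,[0,0,0],[0,0,0]],[0,[0,0,0],[0,0,0]],[0,[0,0,0],[0,0,0]]], force=40)

```text
time: 12.35
tool_pos: [478.6, 51.4, 101.8]
tcp_rot: [-90.3, -0.5, 6.5]
ft_force: [5.7, 0.8, -4.9]
finger_gap: 7.7
```

Request:
arm_command(commands=[[0,[0,0,0],[0,0,0]],[0,[0,0,0],[0,0,0]],[0,[0,0,0],[0,0,0]],[0,[0,0,0],[0,0,0]]])

```text
time: 12.68
tool_pos: [478.7, 51.4, 101.8]
tcp_rot: [-90.3, -0.5, 6.6]
ft_force: [-0.8, -0.5, -1.8]
finger_gap: 7.8
```

Request:
arm_command(commands=[[0,[0.03,0,0.2],[0,0,0]],[0,[0.06,0.01,0.2],[0,0,0]],[0,[0.08,0.01,0.2],[0,0,0]],[0,[0.09,0.01,0.2],[0,0,0]],[0,[0.1,0.01,0.2],[0,0,0]]])

```text
time: 13.1
tool_pos: [489.7, 52.7, 131.0]
tcp_rot: [-90.3, -0.4, 6.5]
ft_force: [2.8, -0.8, -6.0]
finger_gap: 7.8
```

Vertical load is −6 N at 10°, so the lid is following. I'll continue along the arc.

Request:
arm_command(commands=[[0,[0.09,0.01,0.19],[0,0,0]],[0,[0.1,0.01,0.18],[0,0,0]],[0,[0.11,0.012,0.18],[0,0,0]],[0,[0.12,0.013,0.17],[0,0,0]],[0,[0.12,0.013,0.17],[0,0,0]]])

```text
time: 13.52
tool_pos: [506.9, 54.7, 159.9]
tcp_rot: [-90.3, -0.3, 6.5]
ft_force: [2.8, -0.4, -7.5]
finger_gap: 7.8
```

Request:
arm_command(commands=[[0,[0.12,0.014,0.17],[0,0,0]],[0,[0.13,0.015,0.16],[0,0,0]],[0,[0.13,0.015,0.15],[0,0,0]],[0,[0.14,0.016,0.15],[0,0,0]],[0,[0.15,0.016,0.14],[0,0,0]]])

```text
time: 13.93
tool_pos: [528.7, 57.2, 184.9]
tcp_rot: [-90.3, -0.2, 6.5]
ft_force: [-0.5, -0.4, -6.5]
finger_gap: 7.9
```

Request:
arm_command(commands=[[0,[0.14,0.016,0.12],[0,0,0]],[0,[0.14,0.016,0.11],[0,0,0]],[0,[0.15,0.016,0.1],[0,0,0]],[0,[0.15,0.016,0.09],[0,0,0]],[0,[0.15,0.016,0.08],[0,0,0]]])

```text
time: 14.35
tool_pos: [551.3, 59.9, 203.3]
tcp_rot: [-90.3, -0.0, 6.6]
ft_force: [-5.0, -1.3, 1.9]
finger_gap: 7.6
```

Request:
arm_command(commands=[[0,[0.2,0.022,0.09],[0,0,0]],[0,[0.2,0.022,0.08],[0,0,0]],[0,[0.18,0.02,0.07],[0,0,0]],[0,[0.1,0.01,0.05],[0,0,0]],[0,[0,0,0],[0,0,0]]])

```text
time: 14.77
tool_pos: [574.5, 62.6, 216.9]
tcp_rot: [-90.3, -0.1, 6.6]
ft_force: [-2.3, 0.4, -3.4]
finger_gap: 7.6
```

```bash
python3 - <<'E'
from h import *
np.set_printoptions(precision=1,suppress=True)
t=snapshot('top'); s=snapshot('side')
f=lambda im,x,y,w,h,k:cv2.resize(im[y:y+h,x:x+w],None,fx=k,fy=k)
cv2.imwrite('pics/g8.png',f(s,170,90,200,240,2.5));q=sense();print(q['tool_pos'],q['ft_force'],q['qd'],q['finger_gap'])
c,sn=np.cos(np.radians(6.5)),np.sin(np.radians(6.5))
hinge=np.array([547+100*c,61+100*sn,70.5]);ex=np.array([c,sn,0]);ey=np.array([-sn,c,0])
for th in(40,45,50,55):
    a=np.radians(th);F=-200*np.cos(a)*ex+[0,0,200*np.sin(a)]
    print(th,proj('side',[hinge+F-120*ey,hinge+F+120*ey]).ravel(), 'closed corner')
print('hinge',proj('side',[hinge-120*ey,hinge+120*ey]))
E
```

```text
[573.8  62.5 216.6] [-2.4  0.2 -1.5] [-0.  -0.5  0.7 -0.   0.1 -0.1] 7.676469316779162
40 [283.8 199.7 217.5 161.8] closed corner
45 [286.6 193.7 220.  156.2] closed corner
50 [289.7 187.8 222.8 150.8] closed corner
55 [293.1 182.1 225.9 145.5] closed corner
hinge [[314.2 201.4]
 [253.9 168. ]]
```

View pics/g8.png

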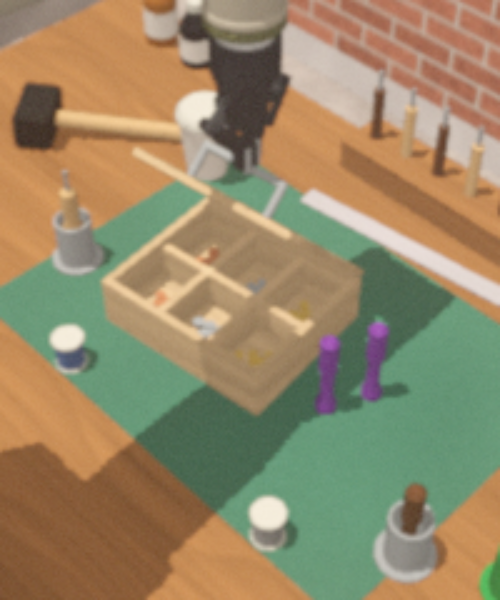

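The lid's front edge left end is at side px (224,151) (50° predicts (223,151)), and the TCP arc gives about 49°. The burnisher stands in the cup and everything else is in place. I'll let it settle, then hand in.

Request:
arm_command(commands=[[0,[0,0,0],[0,0,0]],[0,[0,0,0],[0,0,0]],[0,[0,0,0],[0,0,0]],[0,[0,0,0],[0,0,0]],[0,[0,0,0],[0,0,0]]])

```text
time: 15.28
tool_pos: [573.1, 62.4, 216.2]
tcp_rot: [-90.3, -0.1, 6.6]
ft_force: [-2.1, -0.2, -1.2]
finger_gap: 7.9
```

Request:
arm_command(commands=[[0,[0,0,0],[0,0,0]],[0,[0,0,0],[0,0,0]],[0,[0,0,0],[0,0,0]],[0,[0,0,0],[0,0,0]],[0,[0,0,0],[0,0,0]]])

```text
time: 15.7
tool_pos: [572.8, 62.4, 216.1]
tcp_rot: [-90.3, -0.1, 6.6]
ft_force: [-2.2, 0.0, -2.6]
finger_gap: 7.9
```

```bash
python3 -c "
from bench import *
q=sense();print(q['tool_pos'],q['qd'],q['finger_gap'])
print(hand_in())"
```

```text
[572.84388402  62.3976605  216.10902437] [ 0.04941176 -0.03993695  0.03643156 -0.09417546 -0.01713972  0.0342373 ] 7.926590962943624
the job is handed in; nothing more can be done
None
```

I stood the burnisher upright in the empty grey cup and let go of it. I then lifted the lid by its bar handle and handed in with the gripper holding it at about 49°, at 15.7 s of the 54 s allowed.

**Last checks**
- **Lid angle:** the TCP path gives about 49°, and the lid's front edge in the side picture matches 50°.
- **Grip and stillness:** the arm was still, with the fingers closed on the bar under a 40 N grip command.
- **Burnisher:** the side view after release shows it upright in the cup, with its top where it should be.
- **Other items:** those visible in the last side picture (mallet, coffee cup, spools, beveller) look unmoved. I didn't measure them, and the glue jar and punch block were outside that crop.

**What disagreed**
- **Fingertip height:** in the pictures the fingertips sat about 30 mm higher than the TCP reading minus the 19 mm nose length. My first grip therefore caught only the burnisher's chamfered top, so I re-gripped lower and worked from the camera heights after that.
- **Finger gap:** it read 1–2 mm below the true widths (20.8 mm on the 22 mm grip, 7.9 mm on the 10 mm bar).

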